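# Turn round the queue of ring jobs at the setter's bench

## Robot

A 7-joint arm with a two-finger parallel gripper is mounted at the origin on the work surface. World frame = base frame: x ahead of the robot, y to its left, z up, the work surface at z = 0. Lengths are in m, angles in rad, forces in N, time in s.
With the tool pointing down it reaches from about 0.425 to 0.925 m from the base axis. Payload 6.8 kg.
Tool frame: the origin (TCP) lies at the very end of the fingers, on their centre line; the grasp point (between the pads) lies 19 mm behind it; z points along the fingers, y is the line along which they close (so a half turn about z gives the same grasp; the last joint's range is limited). The gripper opens to 85 mm and grips with 20 to 120 N. Pads are 22 mm wide; open, the fingers measure 114 mm over their backs; the gripper's body (76 mm by 85 mm) begins 54 mm behind the grasp point. The pads swing forward as they close: fully open they stand 13 mm farther back than shut.
Start: joints at [1.13, 0.477, 0.022, 1.555, -0.011, 1.109, -0.083], TCP at [0.221, -0.638, 0.231] pointing down, gripper open.
Joint ranges: [-2.96, 2.96], [-0.34, 2.1], [-1.41, 1.46], [0.24, 2.44], [-1.37, 4.51], [0.17, 1.92], [-2.96, 2.96]. Speed limits (rad/s): [2.39, 2.39, 3.14, 3.14, 3.14, 3.14, 3.14].

## Interface

Orientations are given as a rotation vector (axis times angle).
In Python, from bench import get_obs, viewer, r gives the robot as it stands. The module is installed in compiled form; this text tells all that it offers.
- The arm moves only by the tool play_rows, never from a script. Its argument "commands" is a list that holds one entry, the list of rows, each a list of 5 numbers: the gripper's target within -1 to 1 (shut at 1, half-way at 0, fully open at -1), then the shift along the tool's x, y, z scaled (see below), then the turn about the tool's z scaled (see below). A call has 1 to 12 rows; each row is the pose to reach, as a shift and turn from the pose commanded when the call began, along the tool's axes at that moment; what a row does not reach only later rows make up. The controller multiplies each number of a shift by 0.2 m and each number of a turn by pi/2 rad. A row lasts 1/12 s, in which the tool goes at most 41.7 mm and 7.16 degrees, less where a joint would pass 70% of its speed; a pose out of reach is approached as far as the arm can. A call with a number of a shift or a turn outside -1 to 1 is refused whole. A call with a gripper value outside its range is refused whole. The fingers move at their own pace and stop on an object; "grip_force" is the grip in N (left out, the last holds). Time passes only in rows, so rows that repeat a pose let the fingers close. It gives the time, the measured TCP pose, the force, the opening and the grip force at its end, in the units of the state.
- get_obs(): the state, without advancing time (a new reading comes with each control period).
- viewer.grab_frame(name): name is "scene" or "top"; returns a dict with "pixels" (420x560x3 uint8, red, green, blue), "fovy" (degrees; the focal length in pixels is half the picture's height over the tangent of half this angle, whatever the lens; pixels are square), "cx", "cy" (the principal point, pixels), "world_to_cam" (4x4, takes a point from world to camera coordinates). Camera axes: x right, y up, looking along -z (the intrinsics and any distortion apply to the point x, -y, -z); pixel columns grow to the right and rows downward; lengths in m; the calibration is good to about 2 mm. A picture is of the moment at which its call begins. There is no depth.
- r.hand_in(): hands the job in; it is judged then, once.
Trained networks look in a picture, given as the dict that the camera call returned (one of the last four; its "shot" number tells which), for a name from the list of things; names that differ only in an ending like _2 or _b are one class to them, and where a whole thing is asked for, a point or a joint stands for the part that bears it (a point fixed in the world has none). Each returns a list of dicts, best first, with "score" (0 to 1); they miss things now and then, are a little off and sometimes report something else, mostly with a low value. They report only what shows in the picture. A call takes as long as a camera call.
- viewer.trace(picture, thing): "pixels" (420x560 bool, what is visible of it) and "rect" ([left, top, right, bottom] in pixels, round what is visible of it).
The state is a dict: "clock": time; "joints": joint angles; "qvel": joint speeds; "tau": joint torques, N m; "tcp_pos": TCP position; "orientation": TCP orientation; "contact_force": force on the tool from outside, world axes, zero at the start; "moment": the same for the moment, N m; "grip_width": finger opening in m; "gripper_force": force on a finger pad.
Only numpy, scipy, OpenCV 4.12 (cv2) and the standard library are available. Lean on these libraries where they do the work, as an engineer would, in place of code of your own. Each camera call takes 0.05 s, during which the arm holds its last target. There are 200 camera calls.

## Task

The four setter's posts in the white rack are ring jobs waiting in a queue, and the next setter works from the other end: move all four into the dark wooden rack in reverse order, so that the post nearest the brass end of the white rack ends in the compartment farthest from the brass end of the wooden rack, and so on along the row. Each must finish standing upright and released on the floor of its own compartment; set them down gently, do not drop or tip them. Leave the torch, the jar and the glue stick where they are.

Things in the scene. Friction and masses are not known exactly. Their poses are not given: they have to be found in the camera images.
- white_rack: white plastic rack where the posts start, a coloured pad in each place; fixed: one row of four open compartments along its y, centres at x 0, y -93, -31, 31, 93 mm; each 56 x 56 mm inside, floor 6 mm and walls 18 mm above the bench, 6 mm thick. 68 x 254 mm, plus a brass block (14 mm long, 20 mm high) on its +y end, the robot's left. Origin: row's centre (brass left out), underside. Turned up to 12 degrees.
- wood_rack: dark wooden rack, empty at first, where the posts go; fixed: one row of four open compartments along its y, centres at x 0, y -93, -31, 31, 93 mm; each 56 x 56 mm inside, floor 6 mm and walls 18 mm above the bench, 6 mm thick. 68 x 254 mm, plus a brass block (14 mm long, 20 mm high) on its +y end, the robot's left. Origin: row's centre (brass left out), underside. Turned up to 12 degrees.
- red_pad: red square pad, 54 x 54 mm, 2 mm thick, fixed on the floor of one compartment of the white rack; the red post starts on it, so it shows afterwards where that post stood. Origin: centre of its underside; axes as the white rack's.
- blue_pad: blue square pad, 54 x 54 mm, 2 mm thick, fixed on the floor of one compartment of the white rack; the blue post starts on it, so it shows afterwards where that post stood. Origin: centre of its underside; axes as the white rack's.
- yellow_pad: yellow square pad, 54 x 54 mm, 2 mm thick, fixed on the floor of one compartment of the white rack; the yellow post starts on it, so it shows afterwards where that post stood. Origin: centre of its underside; axes as the white rack's.
- green_pad: green square pad, 54 x 54 mm, 2 mm thick, fixed on the floor of one compartment of the white rack; the green post starts on it, so it shows afterwards where that post stood. Origin: centre of its underside; axes as the white rack's.
- red_post_mid (a point): centre of the red setter's post, loose, rigid, about 120 g, 80 mm high: red foot 40 mm across, 12 mm high; red round stem 22 mm across from 12 to 56 mm up; brass ferrule 18 mm across and a small ring with a stone on top. Point: on its axis, 40 mm above its underside, where to grip; z up, yaw means nothing. Starts within 4 mm of its pad's centre in x and y.
- blue_post_mid (a point): centre of the blue setter's post, loose, rigid, about 120 g, 80 mm high: blue foot 40 mm across, 12 mm high; blue round stem 22 mm across from 12 to 56 mm up; brass ferrule 18 mm across and a small ring with a stone on top. Point: on its axis, 40 mm above its underside, where to grip; z up, yaw means nothing. Starts within 4 mm of its pad's centre in x and y.
- yellow_post_mid (a point): centre of the yellow setter's post, loose, rigid, about 120 g, 80 mm high: yellow foot 40 mm across, 12 mm high; yellow round stem 22 mm across from 12 to 56 mm up; brass ferrule 18 mm across and a small ring with a stone on top. Point: on its axis, 40 mm above its underside, where to grip; z up, yaw means nothing. Starts within 4 mm of its pad's centre in x and y.
- green_post_mid (a point): centre of the green setter's post, loose, rigid, about 120 g, 80 mm high: green foot 40 mm across, 12 mm high; green round stem 22 mm across from 12 to 56 mm up; brass ferrule 18 mm across and a small ring with a stone on top. Point: on its axis, 40 mm above its underside, where to grip; z up, yaw means nothing. Starts within 4 mm of its pad's centre in x and y.
- torch_mid (a point): bystander: hand torch, black foot 80 mm across, silver body 52 mm across, black head, 195 mm high, standing loose left of the racks; the point is 95 mm up its axis
- flux_jar_mid (a point): bystander: closed jar, 54 mm across, 55 mm high, standing loose right of the racks; the point is its centre
- glue_stick_mid (a point): bystander: green glue stick with yellow cap, 29 mm across, 90 mm high, standing loose right of the racks; the point is its centre

How it is judged:
At the end, for the whole second after the job is handed in: Each post stands released, at rest, upright within 0.1 rad, on the wooden rack's floor (height within 5 mm), within 14 mm along and across of the centre of the compartment mirroring its first one: began at y in the white rack's frame, ends at -y in the wooden rack's (((y of red_pad in the frame of white_rack between -0.113 and -0.073 m and y of red_post_mid in the frame of wood_rack between 0.079 and 0.107 m) or (y of red_pad in the frame of white_rack between -0.051 and -0.011 m and y of red_post_mid in the frame of wood_rack between 0.017 and 0.045 m) or (y of red_pad in the frame of white_rack between 0.011 and 0.051 m and y of red_post_mid in the frame of wood_rack between -0.045 and -0.017 m) or (y of red_pad in the frame of white_rack between 0.073 and 0.113 m and y of red_post_mid in the frame of wood_rack between -0.107 and -0.079 m)) and x of red_post_mid in the frame of wood_rack between -0.014 and 0.014 m and z of red_post_mid in the frame of wood_rack between 0.041 and 0.051 m and angle between each of red_post_mid, blue_post_mid, yellow_post_mid, green_post_mid's own z axis and vertical below 0.1 rad and linear speed of each of red_post, blue_post, yellow_post, green_post below 0.02 m/s and contact force between each of red_post, blue_post, yellow_post, green_post and the fingers below 0.05 N and ((y of blue_pad in the frame of white_rack between -0.113 and -0.073 m and y of blue_post_mid in the frame of wood_rack between 0.079 and 0.107 m) or (y of blue_pad in the frame of white_rack between -0.051 and -0.011 m and y of blue_post_mid in the frame of wood_rack between 0.017 and 0.045 m) or (y of blue_pad in the frame of white_rack between 0.011 and 0.051 m and y of blue_post_mid in the frame of wood_rack between -0.045 and -0.017 m) or (y of blue_pad in the frame of white_rack between 0.073 and 0.113 m and y of blue_post_mid in the frame of wood_rack between -0.107 and -0.079 m)) and x of blue_post_mid in the frame of wood_rack between -0.014 and 0.014 m and z of blue_post_mid in the frame of wood_rack between 0.041 and 0.051 m and ((y of yellow_pad in the frame of white_rack between -0.113 and -0.073 m and y of yellow_post_mid in the frame of wood_rack between 0.079 and 0.107 m) or (y of yellow_pad in the frame of white_rack between -0.051 and -0.011 m and y of yellow_post_mid in the frame of wood_rack between 0.017 and 0.045 m) or (y of yellow_pad in the frame of white_rack between 0.011 and 0.051 m and y of yellow_post_mid in the frame of wood_rack between -0.045 and -0.017 m) or (y of yellow_pad in the frame of white_rack between 0.073 and 0.113 m and y of yellow_post_mid in the frame of wood_rack between -0.107 and -0.079 m)) and x of yellow_post_mid in the frame of wood_rack between -0.014 and 0.014 m and z of yellow_post_mid in the frame of wood_rack between 0.041 and 0.051 m and ((y of green_pad in the frame of white_rack between -0.113 and -0.073 m and y of green_post_mid in the frame of wood_rack between 0.079 and 0.107 m) or (y of green_pad in the frame of white_rack between -0.051 and -0.011 m and y of green_post_mid in the frame of wood_rack between 0.017 and 0.045 m) or (y of green_pad in the frame of white_rack between 0.011 and 0.051 m and y of green_post_mid in the frame of wood_rack between -0.045 and -0.017 m) or (y of green_pad in the frame of white_rack between 0.073 and 0.113 m and y of green_post_mid in the frame of wood_rack between -0.107 and -0.079 m)) and x of green_post_mid in the frame of wood_rack between -0.014 and 0.014 m and z of green_post_mid in the frame of wood_rack between 0.041 and 0.051 m); the robot touches nothing.
It fails at once if a post is tipped over (more than 35 degrees) (angle between any of red_post_mid, blue_post_mid, yellow_post_mid, green_post_mid's own z axis and vertical above 0.61 rad).
It fails at once if a post is dropped into the wooden rack (faster than 0.7 m/s just above its floor) ((x of red_post_mid in the frame of wood_rack between -0.05 and 0.05 m and y of red_post_mid in the frame of wood_rack between -0.14 and 0.14 m and z of red_post_mid in the frame of wood_rack below 0.07 m and linear speed of red_post above 0.7 m/s) or (x of blue_post_mid in the frame of wood_rack between -0.05 and 0.05 m and y of blue_post_mid in the frame of wood_rack between -0.14 and 0.14 m and z of blue_post_mid in the frame of wood_rack below 0.07 m and linear speed of blue_post above 0.7 m/s) or (x of yellow_post_mid in the frame of wood_rack between -0.05 and 0.05 m and y of yellow_post_mid in the frame of wood_rack between -0.14 and 0.14 m and z of yellow_post_mid in the frame of wood_rack below 0.07 m and linear speed of yellow_post above 0.7 m/s) or (x of green_post_mid in the frame of wood_rack between -0.05 and 0.05 m and y of green_post_mid in the frame of wood_rack between -0.14 and 0.14 m and z of green_post_mid in the frame of wood_rack below 0.07 m and linear speed of green_post above 0.7 m/s)).
It fails at once if the torch is moved more than 25 mm or knocked over (distance of torch_mid from where it was at the start of the episode above 0.025 m).
It fails at once if the flux jar is moved more than 25 mm or knocked over (distance of flux_jar_mid from where it was at the start of the episode above 0.025 m).
It fails at once if the glue stick is moved more than 25 mm or knocked over (distance of glue_stick_mid from where it was at the start of the episode above 0.025 m).
It also fails if it takes over 101 s, if anything falls off the work surface, if the arm or the gripper's body presses on something with over 40 N, if the wrist force passes 120 N, or if a joint passes its speed limit or range.

## Working session

There is one attempt and no reset: what is moved stays moved. The work goes in short steps, Python scripts to look and compute and a tool call to move; the robot and the scene stay as the last step left them, time stands still between calls to the robot, and variables do not carry over. Pictures are saved under pics/ and viewed, at most 14 in all, crops included, and the job is handed in when it is done.

Besides the shell and the picture viewer there is one more tool, called as a command line: name --argument value ..., lists and objects as JSON in quotes. play_rows: Moves the arm, as the interface text tells. Shifts and turns lie within -1 to 1; 1 stands for 0.2 m of shift or pi/2 rad of turn. Its arguments: {"type":"object","properties":{"commands":{"type":"array","items":{"type":"array","items":{"type":"array","items":{"type":"number","minimum":-1,"maximum":1}}}},"grip_force":{"type":"number"}},"required":["commands"]}

```bash
mkdir -p pics
python3 - <<'E'
from bench import get_obs, viewer, r
import cv2,numpy as np
o=get_obs()
for k in("clock","joints","tcp_pos","orientation","contact_force","grip_width"):print(k,np.round(o[k],4))
for n in("scene","top"):
    f=viewer.grab_frame(n);cv2.imwrite(f"pics/{n}0.png",f["pixels"][...,::-1])
    print(n,f["fovy"],f["cx"],f["cy"],f.keys());print(np.round(f["world_to_cam"],4).tolist())
    for t in("white_rack","wood_rack","red_pad","red_post_mid","blue_post_mid","yellow_post_mid","green_post_mid","torch_mid","flux_jar_mid","glue_stick_mid"):
        print(t,[(round(d["score"],2),np.round(d["rect"]).tolist(),int(d["pixels"].sum())) for d in viewer.trace(f,t)][:2])
E
```

```text
clock 0.0
joints [ 1.1299  0.4778  0.0223  1.5565 -0.0115  1.1093 -0.0831]
tcp_pos [ 0.2203 -0.6374  0.2303]
orientation [-3.0964e+00 -5.2010e-01  7.0000e-04]
contact_force [ 0.73   -0.7553 -0.2901]
grip_width 0.0856
scene 50.52583064032611 262.6201242259059 208.12623708594236 dict_keys(['pixels', 'fovy', 'cx', 'cy', 'world_to_cam', 'shot'])
[[-0.8745, 0.4851, -0.0007, 0.5018], [-0.2658, -0.4778, 0.8373, 0.0854], [0.4058, 0.7324, 0.5467, -1.4204], [0.0, 0.0, 0.0, 1.0]]
white_rack [(0.96, [263.0, 197.0, 323.0, 257.0], 795)]
wood_rack [(0.59, [194.0, 191.0, 250.0, 256.0], 1652)]
red_pad []
red_post_mid [(0.51, [280.0, 194.0, 293.0, 219.0], 219)]
blue_post_mid [(0.57, [273.0, 182.0, 283.0, 212.0], 209)]
yellow_post_mid [(0.83, [293.0, 209.0, 308.0, 232.0], 239)]
green_post_mid [(0.59, [300.0, 216.0, 318.0, 248.0], 281)]
torch_mid [(0.8, [337.0, 280.0, 392.0, 388.0], 3352)]
flux_jar_mid [(0.59, [179.0, 154.0, 197.0, 178.0], 309)]
glue_stick_mid [(0.68, [211.0, 140.0, 226.0, 168.0], 221)]
top 49.540598414587976 289.77524605157896 214.97577146981666 dict_keys(['pixels', 'fovy', 'cx', 'cy',
[... 234 characters left out ...]
175.0, 386.0, 209.0], 2656)]
red_pad [(0.63, [293.0, 247.0, 315.0, 265.0], 173)]
red_post_mid [(0.58, [250.0, 244.0, 265.0, 258.0], 190), (0.55, [301.0, 253.0, 313.0, 264.0], 164)]
blue_post_mid [(0.75, [323.0, 250.0, 339.0, 266.0], 172), (0.38, [236.0, 235.0, 345.0, 272.0], 1103)]
yellow_post_mid [(0.63, [274.0, 246.0, 289.0, 260.0], 196), (0.32, [446.0, 237.0, 473.0, 251.0], 228)]
green_post_mid [(0.71, [252.0, 244.0, 268.0, 258.0], 188), (0.45, [273.0, 249.0, 287.0, 260.0], 179)]
torch_mid [(0.71, [83.0, 177.0, 134.0, 221.0], 1376), (0.49, [446.0, 237.0, 472.0, 251.0], 224)]
flux_jar_mid [(0.61, [442.0, 188.0, 467.0, 214.0], 462)]
glue_stick_mid [(0.83, [446.0, 238.0, 472.0, 249.0], 228)]
```

Run:
```python
import cv2
a=cv2.imread("pics/top0.png");b=cv2.imread("pics/scene0.png")
cv2.imwrite("pics/top0c.png",cv2.resize(a[160:280,220:400],None,fx=4.4,fy=4.4,interpolation=cv2.INTER_CUBIC))
```

```text
(no output)
```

View pics/top0.png

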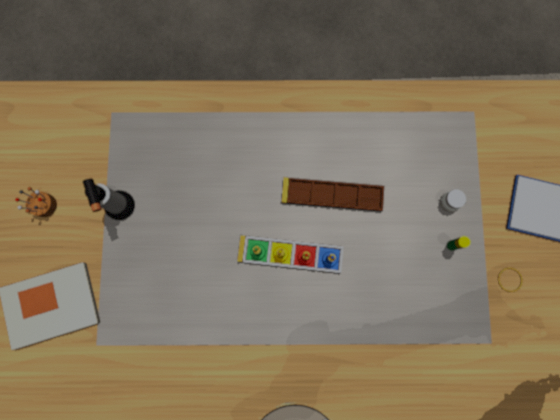

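View pics/top0c.png

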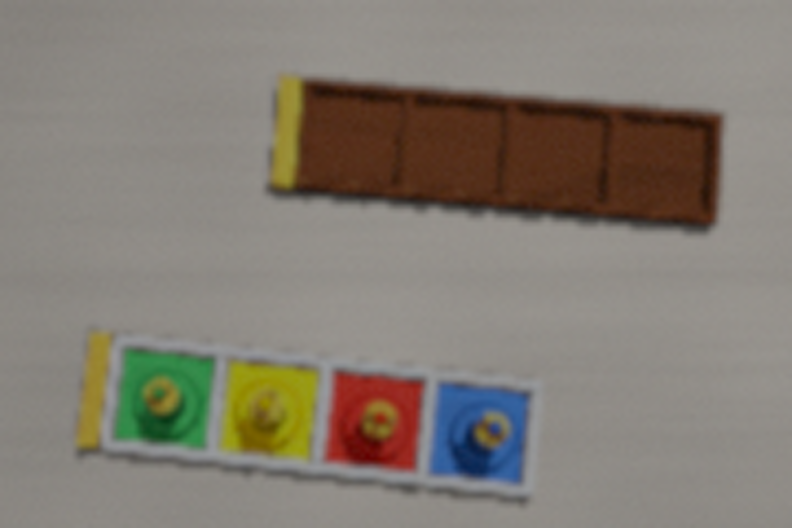

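View pics/scene0.png

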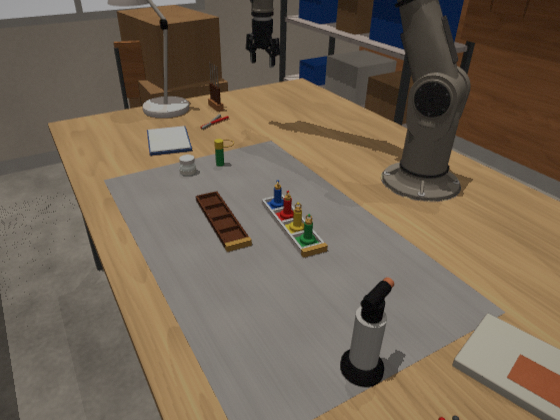

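Top view: from the brass end the white rack holds green (257,250), yellow (281,253), red (305,256) and blue (330,259). The empty wood rack spans (283,178) to (384,210), with its brass end at the left.

```bash
cat > h.py <<'E'
from bench import get_obs, viewer, r
import cv2,numpy as np
from scipy.optimize import minimize
from scipy.spatial.transform import Rotation as R
def proj(f,P):
    P=np.atleast_2d(P);c=P@f["world_to_cam"][:3,:3].T+f["world_to_cam"][:3,3]
    F=210/np.tan(np.radians(f["fovy"])/2)
    return np.c_[f["cx"]+F*c[:,0]/-c[:,2],f["cy"]-F*c[:,1]/-c[:,2]]
def ray(f,u,z):
    F=210/np.tan(np.radians(f["fovy"])/2);W=f["world_to_cam"];W=np.asarray(W)
    d=W[:3,:3].T@np.array([(u[0]-f["cx"])/F,-(u[1]-f["cy"])/F,-1]);o=-W[:3,:3].T@W[:3,3]
    return (o+d*(z-o[2])/d[2])[:2]
def local(p,L):
    c,s=np.cos(p[2]),np.sin(p[2]);L=np.atleast_2d(L)
    return np.c_[p[0]+c*L[:,0]-s*L[:,1],p[1]+s*L[:,0]+c*L[:,1],L[:,2]]
E
cat > fit.py <<'E'
from h import *
fs={n:viewer.grab_frame(n) for n in("top","scene")}
box=[(x,y,z) for x in(-.034,.034) for y in(-.127,.127) for z in(0,.018)]+[(x,y,z) for x in(-.034,.034) for y in(.127,.141) for z in(0,.02)]
for name in("white_rack","wood_rack"):
    # seed from crop clicks: tops of outer corners in the top picture
    cl={"white_rack":[(543,381),(533,497),(90,330),(78,448)],"wood_rack":[(722,115),(714,224),(280,75),(270,188)]}[name]
    q=np.array([ray(fs["top"],(220+a/4.4-.4,160+b/4.4-.4),.018) for a,b in cl])
    e=(q[2]+q[3]-q[0]-q[1])/2;yaw=np.arctan2(-e[0],e[1])
    c=q.mean(0)-np.array([-np.sin(yaw),np.cos(yaw)])*.007
    print(name,"clicks",c.round(4),np.degrees(yaw).round(2),"len",np.linalg.norm(e).round(4))
    for n,f in fs.items():
        hsv=cv2.cvtColor(f["pixels"],cv2.COLOR_RGB2HSV)
        m=((hsv[...,1]>90)|(hsv[...,2]>165)).astype(np.uint8)
        u=proj(f,local((*c,yaw),box)).astype(np.float32)
        roi=cv2.convexHull(u);k=np.zeros_like(m);cv2.fillConvexPoly(k,roi.astype(int),1);k=cv2.dilate(k,np.ones((9,9)))
        S=8
        M=cv2.resize((m&k).astype(np.float32),None,fx=S,fy=S,interpolation=cv2.INTER_LINEAR)
        def cost(p):
            h=cv2.convexHull(proj(f,local((p[0],p[1],p[2]),box)).astype(np.float32))
            im=np.zeros(M.shape,np.float32);cv2.fillConvexPoly(im,((h+.5)*S-.5).round().astype(int),1)
            A,B=M,im
            return np.abs(A-B)[k_y0*S:k_y1*S,k_x0*S:k_x1*S].sum()
        ys,xs=np.where(k);k_y0,k_y1,k_x0,k_x1=ys.min(),ys.max()+1,xs.min(),xs.max()+1
        s=minimize(cost,[*c,yaw],method="Nelder-Mead",options=dict(initial_simplex=[[*c,yaw],[c[0]+.006,c[1],yaw],[c[0],c[1]+.006,yaw],[c[0],c[1],yaw+.04]],xatol=1e-4))
        print(" ",n,s.x[:2].round(4),np.degrees(s.x[2]).round(2),"mismatch px",round(s.fun/S/S),"of",int((m&k).sum()))
E
python3 fit.py
```

```text
white_rack clicks [0.4876 0.0011] -6.55 len 0.2672
  top [0.4874 0.0065] -6.55 mismatch px 1061 of 1744
  scene [0.4765 0.0005] -10.2 mismatch px 600 of 1351
wood_rack clicks [ 0.6449 -0.1108] -5.26 len 0.2659
  top [ 0.6463 -0.1112] -4.94 mismatch px 209 of 2517
  scene [ 0.645  -0.1122] -5.27 mismatch px 112 of 1563
```

Run:
```python
from h import *
t=viewer.grab_frame("top");s=viewer.grab_frame("scene")
p=(.4876,.0011,np.radians(-6.55))
for c,u,y in(("green",(162,396),.093),("yellow",(266,411),.031),("red",(381,422),-.031),("blue",(493,430),-.093)):
    w=ray(t,(220+u[0]/4.4-.4,160+u[1]/4.4-.4),.072)
    cc=local(p,(0,y,0))[0,:2]
    d=viewer.trace(s,c+"_post_mid")
    q=proj(s,[[*w,.008],[*w,.088],[*cc,.008],[*cc,.088]]).round(1).tolist()
    print(c,"top-ring",w.round(4),"comp centre",cc.round(4),"scene proj",q,[np.round(e["rect"]).tolist() for e in d[:1]])
h=proj(s,local(p,[(x,y,.018) for x in(-.034,.034) for y in(-.127,.127)])).round(1)
im=cv2.resize(s["pixels"][170:270,180:340,::-1],None,fx=5,fy=5,interpolation=cv2.INTER_CUBIC)
def draw(p,zb):
  for y in(-.093,-.031,.031,.093):
    q=proj(s,local(p,[(a*.028,y+b*.028,.018) for a,b in((-1,-1),(1,-1),(1,1),(-1,1))]))
    cv2.polylines(im,[((q-[180,170]+.5)*5).astype(int)],True,(255,0,255),1)
draw(p,0);draw((.6455,-.1115,np.radians(-5.2)),0)
cv2.imwrite("pics/ov.png",im)
```

```text
green top-ring [0.4942 0.0913] comp centre [0.4982 0.0935] scene proj [[306.8, 240.2], [308.5, 214.5], [305.9, 241.1], [307.6, 215.4]] [[300.0, 214.0, 318.0, 248.0]]
yellow top-ring [0.4855 0.0332] comp centre [0.4911 0.0319] scene proj [[297.4, 227.8], [298.7, 202.6], [295.4, 228.1], [296.6, 203.0]] [[294.0, 205.0, 306.0, 232.0]]
red top-ring [ 0.4791 -0.0309] comp centre [ 0.4841 -0.0297] scene proj [[286.9, 215.4], [287.8, 190.9], [285.6, 216.1], [286.4, 191.5]] [[281.0, 190.0, 294.0, 221.0]]
blue top-ring [ 0.4743 -0.0933] comp centre [ 0.477  -0.0913] scene proj [[277.0, 204.4], [277.5, 180.4], [276.6, 205.0], [277.0, 181.0]] [[273.0, 184.0, 285.0, 211.0]]
```

View pics/ov.png

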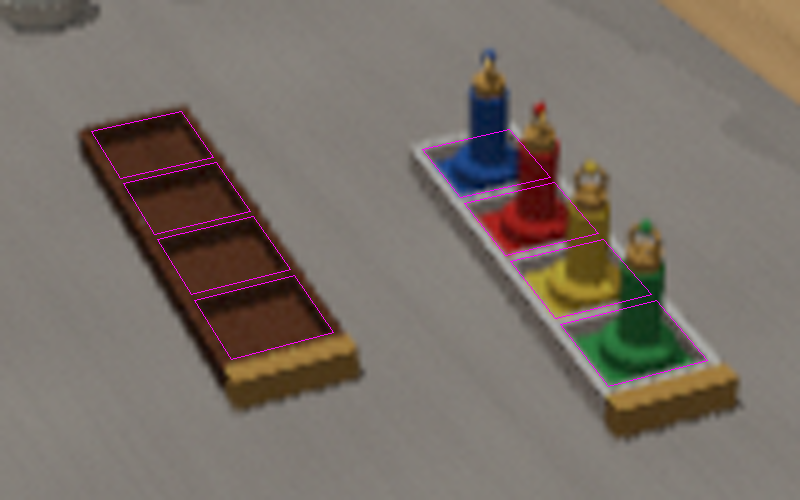

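```bash
cat > go.py <<'E'
import sys;from h import *
o=get_obs();M=R.from_rotvec(o["orientation"]).as_matrix()
print("t",round(float(o["clock"]),2),"tcp",np.round(o["tcp_pos"],4),"ydir",np.degrees(np.arctan2(M[1,1],M[0,1])).round(2),"tilt",np.degrees(np.arccos(-M[2,2])).round(2))
T=np.array([float(a) for a in sys.argv[1:4]])
print("shift/0.2",np.round(M.T@(T-o["tcp_pos"])/.2,3),"turn",round((np.degrees(np.arctan2(M[1,1],M[0,1])))/90,3),"(sign: + about tool z lowers world yaw)")
E
python3 go.py .475 -.0933 .14
```

```text
t 1.5 tcp [ 0.2205 -0.638   0.2313] ydir -70.93 tilt 0.0
shift/0.2 [ 2.092 -2.158  0.457] turn -0.788 (sign: + about tool z lowers world yaw)
```

play_rows --commands '[[[-1,0.7,-0.72,0,-0.788],[-1,0.7,-0.72,0,-0.788],[-1,0.7,-0.72,0,-0.788],[-1,0.7,-0.72,0,-0.788],[-1,0.7,-0.72,0,-0.788],[-1,0.7,-0.72,0,-0.788],[-1,0.7,-0.72,0,-0.788],[-1,0.7,-0.72,0,-0.788],[-1,0.7,-0.72,0,-0.788],[-1,0.7,-0.72,0,-0.788],[-1,0.7,-0.72,0,-0.788],[-1,0.7,-0.72,0,-0.788]]]' --grip_force 40

```text
clock: 2.5
tcp_pos: [0.3057, -0.4563, 0.2314]
orientation: [2.226, 2.217, 0.0]
contact_force: [-0.1, 0.5, -0.4]
grip_width: 0.0854
gripper_force: 0.0
```

```bash
python3 go.py .475 -.0933 .14
```

```text
t 2.5 tcp [ 0.3057 -0.4563  0.2314] ydir -0.22 tilt 0.01
shift/0.2 [1.818 0.839 0.457] turn -0.002 (sign: + about tool z lowers world yaw)
```

play_rows --commands '[[[-1,1,0.6,0,-0.002],[-1,1,0.6,0,-0.002],[-1,1,0.6,0,-0.002],[-1,1,0.6,0,-0.002],[-1,1,0.6,0,-0.002],[-1,1,0.6,0,-0.002],[-1,1,0.6,0,-0.002],[-1,1,0.6,0,-0.002]]]'

```text
clock: 3.17
tcp_pos: [0.4267, -0.2548, 0.2315]
orientation: [2.217, 2.225, 0.0]
contact_force: [-0.3, -0.8, -0.1]
grip_width: 0.085
gripper_force: 0.0
```

```bash
python3 go.py .475 -.0933 .14
```

```text
t 3.17 tcp [ 0.4267 -0.2548  0.2315] ydir 0.22 tilt 0.03
shift/0.2 [0.806 0.244 0.458] turn 0.002 (sign: + about tool z lowers world yaw)
```

play_rows --commands '[[[-1,0.806,0.242,0.3,0],[-1,0.806,0.242,0.3,0],[-1,0.806,0.242,0.3,0],[-1,0.806,0.242,0.3,0],[-1,0.806,0.242,0.3,0],[-1,0.806,0.242,0.3,0],[-1,0.806,0.242,0.458,0],[-1,0.806,0.242,0.458,0],[-1,0.806,0.242,0.458,0]]]'

```text
clock: 3.92
tcp_pos: [0.4722, -0.0968, 0.139]
orientation: [-2.221, -2.219, 0.004]
contact_force: [0.7, -0.5, 0.7]
grip_width: 0.0853
gripper_force: 0.0
```

```bash
python3 go.py .475 -.0933 .03
python3 - <<'E'
from h import *
for n,(a,b,c,d) in(("scene",(130,270,200,360)),("top",(200,290,220,360))):
    f=viewer.grab_frame(n);cv2.imwrite(f"pics/{n}1.png",cv2.resize(f["pixels"][a:b,c:d,::-1],None,fx=4,fy=4,interpolation=cv2.INTER_CUBIC))
E
```

```text
t 3.92 tcp [ 0.4722 -0.0968  0.139 ] ydir -0.06 tilt 0.21
shift/0.2 [0.018 0.016 0.545] turn -0.001 (sign: + about tool z lowers world yaw)
```

View pics/scene1.png

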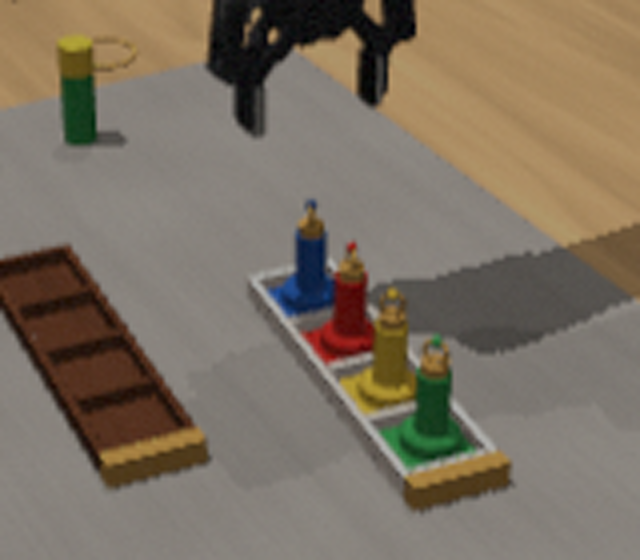

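The gripper hangs open above the blue post (312,260 in the crop) and the other posts are undisturbed, so I'll descend.

play_rows --commands '[[[-1,0,0,0.1,0],[-1,0,0,0.2,0],[-1,0,0,0.3,0],[-1,0,0,0.4,0],[-1,0,0,0.5,0],[-1,0,0,0.55,0],[-1,0,0,0.55,0],[-1,0,0,0.55,0]]]'

```text
clock: 4.68
tcp_pos: [0.4743, -0.0953, 0.0304]
orientation: [2.219, 2.223, 0.0]
contact_force: [0.2, -0.1, -0.5]
grip_width: 0.0855
gripper_force: 0.0
```

play_rows --commands '[[[0.3,0,0,0,0],[0.5,0,0,0,0],[0.7,0,0,0,0],[1,0,0,0,0],[1,0,0,0,0],[1,0,0,0,0],[1,0,0,0,0],[1,0,0,0,0],[1,0,0,0,0],[1,0,0,0,0]]]'

```text
clock: 5.52
tcp_pos: [0.4741, -0.0949, 0.0302]
orientation: [2.218, 2.224, 0.0]
contact_force: [-1.2, -0.5, 5.7]
grip_width: 0.0212
gripper_force: 38.9
```

play_rows --commands '[[[1,0,0,-0.05,0],[1,0,0,-0.12,0],[1,0,0,-0.22,0],[1,0,0,-0.35,0],[1,0,0,-0.48,0],[1,0,0,-0.55,0],[1,0,0,-0.55,0],[1,0,0,-0.55,0]]]'

```text
clock: 6.18
tcp_pos: [0.474, -0.0951, 0.1404]
orientation: [2.217, 2.223, 0.001]
contact_force: [-0.2, 0.8, -1.5]
grip_width: 0.0211
gripper_force: 39.2
```

```bash
python3 go.py .6539 -.0186 .14
python3 - <<'E'
from h import *
for n,(a,b,c,d) in(("scene",(100,270,180,360)),):
    f=viewer.grab_frame(n);cv2.imwrite(f"pics/{n}2.png",cv2.resize(f["pixels"][a:b,c:d,::-1],None,fx=3.5,fy=3.5,interpolation=cv2.INTER_CUBIC))
E
```

```text
t 6.18 tcp [ 0.474  -0.0951  0.1404] ydir 0.15 tilt 0.1
shift/0.2 [0.38  0.901 0.003] turn 0.002 (sign: + about tool z lowers world yaw)
```

View pics/scene2.png

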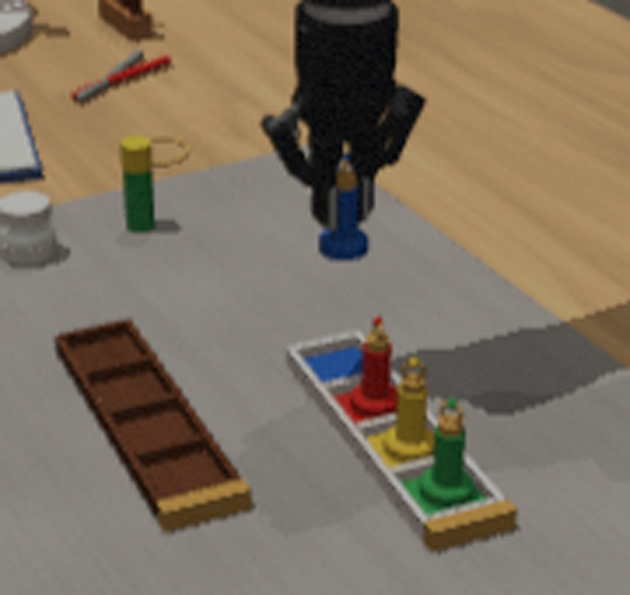

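Blue is held upright at about (343,210) in the crop, and the others stand untouched.

play_rows --commands '[[[1,0.02,0.06,0,0],[1,0.07,0.17,0,0],[1,0.14,0.32,0,0],[1,0.21,0.48,0,0],[1,0.27,0.64,0,0],[1,0.33,0.78,0,0],[1,0.36,0.86,0,0],[1,0.38,0.9,0,0],[1,0.38,0.9,0,0],[1,0.38,0.9,0,0],[1,0.38,0.9,0,0]]]'

```text
clock: 7.15
tcp_pos: [0.6521, -0.0192, 0.1389]
orientation: [-2.218, -2.223, 0.003]
contact_force: [-0.9, 0.2, -0.2]
grip_width: 0.0214
gripper_force: 39.4
```

```bash
python3 go.py .6539 -.0186 .0282
python3 - <<'E'
from h import *
p=(.6455,-.1115,np.radians(-5.2))
# where is the held post's foot: trace in both pictures, compare with the projected expectation
o=get_obs()["tcp_pos"]
for n in("top","scene"):
    f=viewer.grab_frame(n);d=viewer.trace(f,"blue_post_mid")
    print(n,[(round(e["score"],2),np.round(e["rect"]).tolist(),np.argwhere(e["pixels"]).mean(0)[::-1].round(1).tolist()) for e in d[:2]],proj(f,[[o[0],o[1],o[2]+dz] for dz in(-.022,.019,.058)]).round(1).tolist())
E
```

```text
t 7.15 tcp [ 0.6521 -0.0192  0.1389] ydir 0.14 tilt 0.14
shift/0.2 [0.003 0.01  0.553] turn 0.002 (sign: + about tool z lowers world yaw)
top [(0.64, [250.0, 246.0, 267.0, 260.0], [257.3, 251.5])] [[301.3, 182.5], [301.8, 178.3], [302.3, 174.1]]
scene [(0.63, [227.0, 176.0, 243.0, 210.0], [231.5, 193.2])] [[231.3, 200.4], [230.6, 186.2], [230.0, 172.0]]
```

play_rows --commands '[[[1,0,0.005,0.06,0],[1,0,0.005,0.16,0],[1,0,0.005,0.28,0],[1,0,0.005,0.38,0],[1,0,0.005,0.46,0],[1,0,0.005,0.51,0],[1,0,0.005,0.535,0],[1,0,0.005,0.55,0],[1,0,0.005,0.555,0],[1,0,0.005,0.555,0],[1,0,0.005,0.555,0]]]'

```text
clock: 8.27
tcp_pos: [0.6553, -0.0183, 0.0297]
orientation: [2.217, 2.224, 0.002]
contact_force: [0.3, -0.6, -1.0]
grip_width: 0.0211
gripper_force: 39.4
```

play_rows --commands '[[[1,0,0,0.006,0],[1,0,0,0.008,0],[1,0,0,0.008,0],[0.5,0,0,0.008,0],[0.2,0,0,0.008,0],[-0.3,0,0,0.008,0],[-1,0,0,0.008,0],[-1,0,0,0.008,0],[-1,0,0,0.008,0],[-1,0,0,0.008,0],[-1,0,0,0.008,0]]]'

```text
clock: 9.18
tcp_pos: [0.6545, -0.0183, 0.027]
orientation: [-2.218, -2.225, 0.0]
contact_force: [-0.2, 0.2, 0.0]
grip_width: 0.0856
gripper_force: 0.0
```

play_rows --commands '[[[-1,0,0,-0.1,0],[-1,0,0,-0.2,0],[-1,0,0,-0.35,0],[-1,0,0,-0.5,0],[-1,0,0,-0.56,0],[-1,0,0,-0.56,0],[-1,0,0,-0.56,0]]]'

```text
clock: 9.77
tcp_pos: [0.6548, -0.0184, 0.1394]
orientation: [2.218, 2.224, 0.001]
contact_force: [0.5, 0.1, -0.5]
grip_width: 0.0852
gripper_force: 0.0
```

```bash
python3 go.py .480 -.031 .14
python3 - <<'E'
from h import *
for n,(a,b,c,d) in(("scene",(100,270,180,360)),):
    f=viewer.grab_frame(n);cv2.imwrite(f"pics/{n}3.png",cv2.resize(f["pixels"][a:b,c:d,::-1],None,fx=3.5,fy=3.5,interpolation=cv2.INTER_CUBIC))
E
```

```text
t 9.77 tcp [ 0.6548 -0.0184  0.1394] ydir 0.16 tilt 0.07
shift/0.2 [-0.061 -0.874 -0.004] turn 0.002 (sign: + about tool z lowers world yaw)
```

View pics/scene3.png

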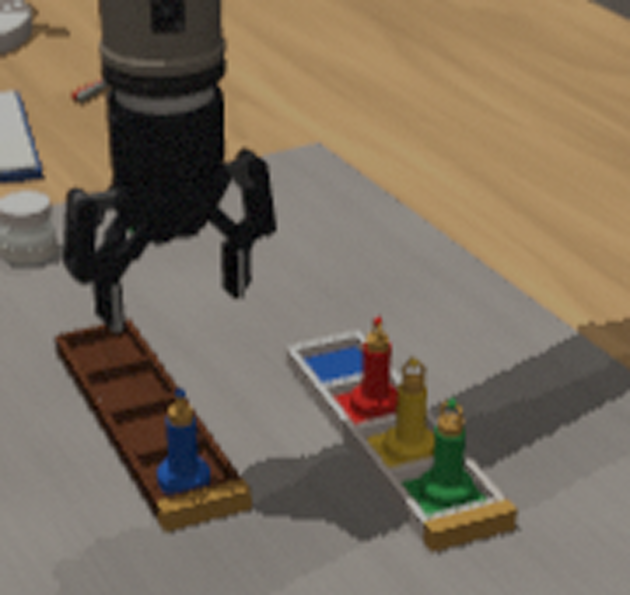

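Blue stands upright in the wooden compartment at the brass end (183,465 in the crop). Red is next.

play_rows --commands '[[[-1,-0.01,-0.15,0,0],[-1,-0.03,-0.35,0,0],[-1,-0.04,-0.55,0,0],[-1,-0.05,-0.72,0,0],[-1,-0.06,-0.84,0,0],[-1,-0.06,-0.874,0,0],[-1,-0.06,-0.874,0,0],[-1,-0.06,-0.874,0,0],[-1,-0.06,-0.874,0,0]]]'

```text
clock: 10.57
tcp_pos: [0.4812, -0.0306, 0.1389]
orientation: [2.218, 2.225, 0.002]
contact_force: [0.1, -0.1, -0.5]
grip_width: 0.0855
gripper_force: 0.0
```

```bash
python3 go.py .480 -.031 .03
```

```text
t 10.57 tcp [ 0.4812 -0.0306  0.1389] ydir 0.17 tilt 0.06
shift/0.2 [-0.003 -0.007  0.545] turn 0.002 (sign: + about tool z lowers world yaw)
```

play_rows --commands '[[[-1,0,0,0.1,0],[-1,0,0,0.2,0],[-1,0,0,0.3,0],[-1,0,0,0.4,0],[-1,0,0,0.5,0],[-1,0,0,0.545,0],[-1,0,0,0.545,0],[-1,0,0,0.545,0]]]'

```text
clock: 11.23
tcp_pos: [0.4804, -0.0304, 0.0299]
orientation: [-2.217, -2.225, 0.0]
contact_force: [0.9, 0.4, -0.5]
grip_width: 0.0853
gripper_force: 0.0
```

play_rows --commands '[[[0.3,0,0,0,0],[0.5,0,0,0,0],[0.7,0,0,0,0],[1,0,0,0,0],[1,0,0,0,0],[1,0,0,0,0],[1,0,0,0,0],[1,0,0,0,0],[1,0,0,0,0],[1,0,0,0,0]]]'

```text
clock: 12.07
tcp_pos: [0.48, -0.0309, 0.0306]
orientation: [2.218, 2.224, 0.0]
contact_force: [-1.2, -0.3, 5.7]
grip_width: 0.0208
gripper_force: 38.9
```

play_rows --commands '[[[1,0,0,-0.05,0],[1,0,0,-0.12,0],[1,0,0,-0.22,0],[1,0,0,-0.35,0],[1,0,0,-0.48,0],[1,0,0,-0.55,0],[1,0,0,-0.55,0],[1,0,0,-0.55,0]]]'

```text
clock: 12.73
tcp_pos: [0.4801, -0.031, 0.1409]
orientation: [2.217, 2.223, 0.001]
contact_force: [-0.3, 0.9, -1.3]
grip_width: 0.0208
gripper_force: 39.2
```

```bash
python3 go.py .6483 -.0803 .14
```

```text
t 12.73 tcp [ 0.4801 -0.031   0.1409] ydir 0.15 tilt 0.11
shift/0.2 [-0.249  0.841  0.006] turn 0.002 (sign: + about tool z lowers world yaw)
```

play_rows --commands '[[[1,-0.02,0.06,0,0],[1,-0.05,0.17,0,0],[1,-0.1,0.32,0,0],[1,-0.15,0.48,0,0],[1,-0.19,0.64,0,0],[1,-0.23,0.76,0,0],[1,-0.25,0.82,0,0],[1,-0.25,0.84,0,0],[1,-0.25,0.84,0,0],[1,-0.25,0.84,0,0],[1,-0.25,0.84,0,0]]]'

```text
clock: 13.65
tcp_pos: [0.6464, -0.0796, 0.1395]
orientation: [-2.216, -2.225, 0.002]
contact_force: [-0.4, 0.2, -0.3]
grip_width: 0.021
gripper_force: 39.4
```

play_rows --commands '[[[1,0,0,0.06,0],[1,0,0,0.16,0],[1,0,0,0.28,0],[1,0,0,0.38,0],[1,0,0,0.46,0],[1,0,0,0.51,0],[1,0,0,0.535,0],[1,0,0,0.55,0],[1,0,0,0.55,0],[1,0,0,0.55,0],[1,0,0,0.55,0]]]'

```text
clock: 14.57
tcp_pos: [0.6487, -0.0803, 0.0312]
orientation: [2.217, 2.224, 0.002]
contact_force: [0.0, 0.3, -1.8]
grip_width: 0.021
gripper_force: 39.4
```

play_rows --commands '[[[1,0,0,0.006,0],[1,0,0,0.012,0],[1,0,0,0.012,0],[1,0,0,0.012,0],[0.5,0,0,0.012,0],[0.2,0,0,0.012,0],[-0.3,0,0,0.012,0],[-1,0,0,0.012,0],[-1,0,0,0.012,0],[-1,0,0,0.012,0],[-1,0,0,0.012,0],[-1,0,0,0.012,0]]]'

```text
clock: 15.57
tcp_pos: [0.6479, -0.0803, 0.0276]
orientation: [-2.218, -2.225, -0.0]
contact_force: [-0.5, -1.0, -0.4]
grip_width: 0.0853
gripper_force: 0.0
```

play_rows --commands '[[[-1,0,0,-0.1,0],[-1,0,0,-0.2,0],[-1,0,0,-0.35,0],[-1,0,0,-0.5,0],[-1,0,0,-0.55,0],[-1,0,0,-0.55,0],[-1,0,0,-0.55,0]]]'

```text
clock: 16.15
tcp_pos: [0.6479, -0.0805, 0.1377]
orientation: [2.218, 2.224, 0.0]
contact_force: [0.8, 0.0, -0.1]
grip_width: 0.0856
gripper_force: 0.0
```

```bash
python3 go.py .4865 .0325 .14
```

```text
t 16.15 tcp [ 0.6479 -0.0805  0.1377] ydir 0.16 tilt 0.04
shift/0.2 [ 0.567 -0.806 -0.012] turn 0.002 (sign: + about tool z lowers world yaw)
```

play_rows --commands '[[[-1,0.1,-0.15,-0.01,0],[-1,0.22,-0.32,-0.01,0],[-1,0.35,-0.5,-0.01,0],[-1,0.46,-0.66,-0.01,0],[-1,0.54,-0.77,-0.01,0],[-1,0.567,-0.808,-0.01,0],[-1,0.567,-0.808,-0.01,0],[-1,0.567,-0.808,-0.01,0],[-1,0.567,-0.808,-0.01,0]]]'

```text
clock: 16.9
tcp_pos: [0.4871, 0.0315, 0.1392]
orientation: [-2.22, -2.223, 0.0]
contact_force: [0.3, -0.0, 0.5]
grip_width: 0.085
gripper_force: 0.0
```

```bash
python3 go.py .4865 .0325 .03
python3 - <<'E'
from h import *
f=viewer.grab_frame("scene");cv2.imwrite("pics/scene4.png",cv2.resize(f["pixels"][100:270,180:360,::-1],None,fx=3.5,fy=3.5,interpolation=cv2.INTER_CUBIC))
E
```

```text
t 16.9 tcp [0.4871 0.0315 0.1392] ydir 0.07 tilt 0.0
shift/0.2 [ 0.005 -0.003  0.546] turn 0.001 (sign: + about tool z lowers world yaw)
```

View pics/scene4.png

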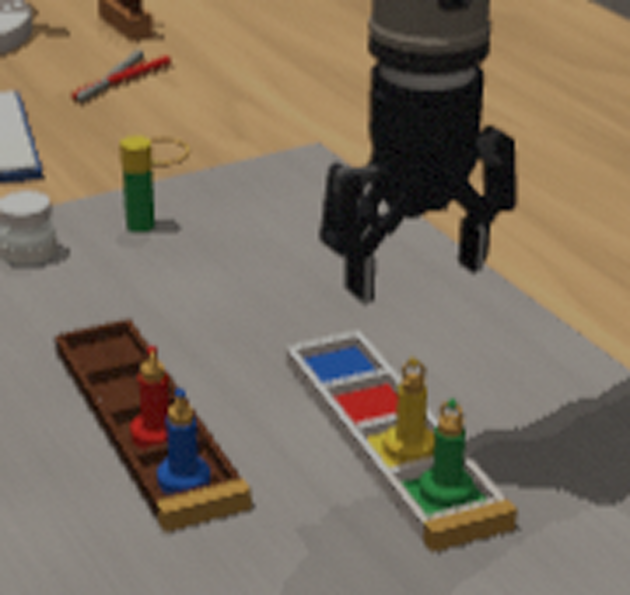

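Red (153,425) and blue (183,465) stand upright in the wooden rack. The gripper is above yellow (411,425).

play_rows --commands '[[[-1,0,0,0.1,0],[-1,0,0,0.2,0],[-1,0,0,0.3,0],[-1,0,0,0.4,0],[-1,0,0,0.5,0],[-1,0,0,0.545,0],[-1,0,0,0.545,0],[-1,0,0,0.545,0]]]'

```text
clock: 17.62
tcp_pos: [0.4864, 0.0323, 0.0305]
orientation: [-2.219, -2.224, 0.001]
contact_force: [-0.0, 0.2, 0.9]
grip_width: 0.0855
gripper_force: 0.0
```

play_rows --commands '[[[0.3,0,0,0,0],[0.5,0,0,0,0],[0.7,0,0,0,0],[1,0,0,0,0],[1,0,0,0,0],[1,0,0,0,0],[1,0,0,0,0],[1,0,0,0,0],[1,0,0,0,0],[1,0,0,0,0]]]'

```text
clock: 18.45
tcp_pos: [0.4865, 0.0326, 0.0312]
orientation: [2.218, 2.224, 0.001]
contact_force: [-0.5, -1.2, 5.6]
grip_width: 0.0208
gripper_force: 39.0
```

play_rows --commands '[[[1,0,0,-0.05,0],[1,0,0,-0.12,0],[1,0,0,-0.22,0],[1,0,0,-0.35,0],[1,0,0,-0.48,0],[1,0,0,-0.55,0],[1,0,0,-0.55,0],[1,0,0,-0.55,0]]]'

```text
clock: 19.12
tcp_pos: [0.4862, 0.0325, 0.1413]
orientation: [2.218, 2.224, 0.001]
contact_force: [0.2, 0.2, -1.5]
grip_width: 0.0209
gripper_force: 39.4
```

```bash
python3 go.py .6427 -.1421 .14
```

```text
t 19.12 tcp [0.4862 0.0325 0.1413] ydir 0.15 tilt 0.09
shift/0.2 [-0.875  0.78   0.008] turn 0.002 (sign: + about tool z lowers world yaw)
```

play_rows --commands '[[[1,-0.06,0.05,0,0],[1,-0.17,0.15,0,0],[1,-0.31,0.28,0,0],[1,-0.46,0.41,0,0],[1,-0.61,0.54,0,0],[1,-0.74,0.66,0,0],[1,-0.83,0.74,0,0],[1,-0.875,0.78,0,0],[1,-0.875,0.78,0,0],[1,-0.875,0.78,0,0],[1,-0.875,0.78,0,0]]]'

```text
clock: 20.03
tcp_pos: [0.6412, -0.1398, 0.1398]
orientation: [-2.214, -2.225, 0.001]
contact_force: [-0.3, 0.5, -0.5]
grip_width: 0.0209
gripper_force: 39.4
```

play_rows --commands '[[[1,0,0,0.06,0],[1,0,0,0.16,0],[1,0,0,0.28,0],[1,0,0,0.38,0],[1,0,0,0.46,0],[1,0,0,0.51,0],[1,0,0,0.535,0],[1,0,0,0.55,0],[1,0,0,0.55,0],[1,0,0,0.55,0],[1,0,0,0.55,0]]]'

```text
clock: 20.95
tcp_pos: [0.6433, -0.142, 0.0318]
orientation: [2.217, 2.224, 0.002]
contact_force: [0.5, 0.4, -0.7]
grip_width: 0.0207
gripper_force: 39.4
```

play_rows --commands '[[[1,0,0,0.006,0],[1,0,0,0.012,0],[1,0,0,0.012,0],[1,0,0,0.012,0],[0.5,0,0,0.012,0],[0.2,0,0,0.012,0],[-0.3,0,0,0.012,0],[-1,0,0,0.012,0],[-1,0,0,0.012,0],[-1,0,0,0.012,0],[-1,0,0,0.012,0],[-1,0,0,0.012,0]]]'

```text
clock: 21.95
tcp_pos: [0.6425, -0.1419, 0.0282]
orientation: [-2.218, -2.225, 0.0]
contact_force: [-0.3, -0.4, -0.3]
grip_width: 0.0854
gripper_force: 0.0
```

play_rows --commands '[[[-1,0,0,-0.1,0],[-1,0,0,-0.2,0],[-1,0,0,-0.35,0],[-1,0,0,-0.5,0],[-1,0,0,-0.56,0],[-1,0,0,-0.56,0],[-1,0,0,-0.56,0]]]'

```text
clock: 22.53
tcp_pos: [0.6427, -0.1421, 0.1406]
orientation: [2.218, 2.224, 0.001]
contact_force: [-0.6, 0.6, -0.8]
grip_width: 0.0853
gripper_force: 0.0
```

```bash
python3 go.py .495 .0915 .14
```

```text
t 22.53 tcp [ 0.6427 -0.1421  0.1406] ydir 0.16 tilt 0.06
shift/0.2 [ 1.17  -0.735  0.002] turn 0.002 (sign: + about tool z lowers world yaw)
```

play_rows --commands '[[[-1,0.15,-0.1,0,0],[-1,0.32,-0.22,0,0],[-1,0.5,-0.36,0,0],[-1,0.68,-0.5,0,0],[-1,0.84,-0.6,0,0],[-1,0.95,-0.7,0,0],[-1,1,-0.735,0,0],[-1,1,-0.735,0,0],[-1,1,-0.735,0,0],[-1,1,-0.735,0,0]]]'

```text
clock: 23.37
tcp_pos: [0.4955, 0.0561, 0.1396]
orientation: [-2.22, -2.222, 0.001]
contact_force: [0.8, -0.6, 0.1]
grip_width: 0.0857
gripper_force: 0.0
```

```bash
python3 go.py .495 .0915 .14
```

```text
t 23.37 tcp [0.4955 0.0561 0.1396] ydir 0.06 tilt 0.05
shift/0.2 [ 0.177 -0.002 -0.002] turn 0.001 (sign: + about tool z lowers world yaw)
```

play_rows --commands '[[[-1,0.08,0,0,0],[-1,0.17,0,0,0],[-1,0.17,0,0,0],[-1,0.17,0,0,0]]]'

```text
clock: 23.7
tcp_pos: [0.4956, 0.091, 0.1399]
orientation: [-2.219, -2.224, 0.0]
contact_force: [-0.7, -0.6, 0.6]
grip_width: 0.0854
gripper_force: 0.0
```

play_rows --commands '[[[-1,0,0,0.1,0],[-1,0,0,0.2,0],[-1,0,0,0.3,0],[-1,0,0,0.4,0],[-1,0,0,0.5,0],[-1,0,0,0.55,0],[-1,0,0,0.55,0],[-1,0,0,0.55,0]]]'

```text
clock: 24.37
tcp_pos: [0.495, 0.0907, 0.0301]
orientation: [-2.219, -2.223, 0.002]
contact_force: [-0.8, 0.6, 0.2]
grip_width: 0.0856
gripper_force: 0.0
```

play_rows --commands '[[[0.3,0,0,0,0],[0.5,0,0,0,0],[0.7,0,0,0,0],[1,0,0,0,0],[1,0,0,0,0],[1,0,0,0,0],[1,0,0,0,0],[1,0,0,0,0],[1,0,0,0,0],[1,0,0,0,0]]]'

```text
clock: 25.2
tcp_pos: [0.495, 0.0916, 0.0308]
orientation: [2.218, 2.224, 0.0]
contact_force: [-0.8, -1.1, 6.0]
grip_width: 0.0212
gripper_force: 39.0
```

play_rows --commands '[[[1,0,0,-0.05,0],[1,0,0,-0.12,0],[1,0,0,-0.22,0],[1,0,0,-0.35,0],[1,0,0,-0.48,0],[1,0,0,-0.55,0],[1,0,0,-0.55,0],[1,0,0,-0.55,0]]]'

```text
clock: 25.87
tcp_pos: [0.4951, 0.0915, 0.141]
orientation: [2.218, 2.224, 0.002]
contact_force: [-0.9, 0.3, -1.8]
grip_width: 0.0209
gripper_force: 39.3
```

```bash
python3 go.py .6371 -.2038 .14
```

```text
t 25.87 tcp [0.4951 0.0915 0.141 ] ydir 0.16 tilt 0.09
shift/0.2 [-1.479  0.706  0.006] turn 0.002 (sign: + about tool z lowers world yaw)
```

play_rows --commands '[[[1,-0.06,0.03,0,0],[1,-0.17,0.08,0,0],[1,-0.31,0.15,0,0],[1,-0.46,0.22,0,0],[1,-0.61,0.29,0,0],[1,-0.74,0.35,0,0],[1,-0.83,0.38,0,0],[1,-0.88,0.4,0,0],[1,-0.88,0.4,0,0],[1,-0.88,0.4,0,0],[1,-0.88,0.4,0,0]]]'

```text
clock: 26.78
tcp_pos: [0.5746, -0.0819, 0.1398]
orientation: [-2.214, -2.226, 0.0]
contact_force: [0.2, 0.2, -1.3]
grip_width: 0.021
gripper_force: 39.3
```

play_rows --commands '[[[1,-0.05,0.03,0,0],[1,-0.14,0.07,0,0],[1,-0.26,0.13,0,0],[1,-0.38,0.19,0,0],[1,-0.5,0.25,0,0],[1,-0.57,0.29,0,0],[1,-0.6,0.305,0,0],[1,-0.6,0.305,0,0],[1,-0.6,0.305,0,0],[1,-0.6,0.305,0,0]]]'

```text
clock: 27.62
tcp_pos: [0.6364, -0.2017, 0.1403]
orientation: [-2.215, -2.227, -0.001]
contact_force: [0.7, -0.6, -1.0]
grip_width: 0.0211
gripper_force: 39.3
```

```bash
python3 go.py .6371 -.2038 .0308
python3 - <<'E'
from h import *
f=viewer.grab_frame("scene");cv2.imwrite("pics/scene5.png",cv2.resize(f["pixels"][100:270,180:360,::-1],None,fx=3.5,fy=3.5,interpolation=cv2.INTER_CUBIC))
E
```

```text
t 27.62 tcp [ 0.6364 -0.2017  0.1403] ydir 0.32 tilt 0.07
shift/0.2 [-0.011  0.004  0.548] turn 0.004 (sign: + about tool z lowers world yaw)
```

View pics/scene5.png

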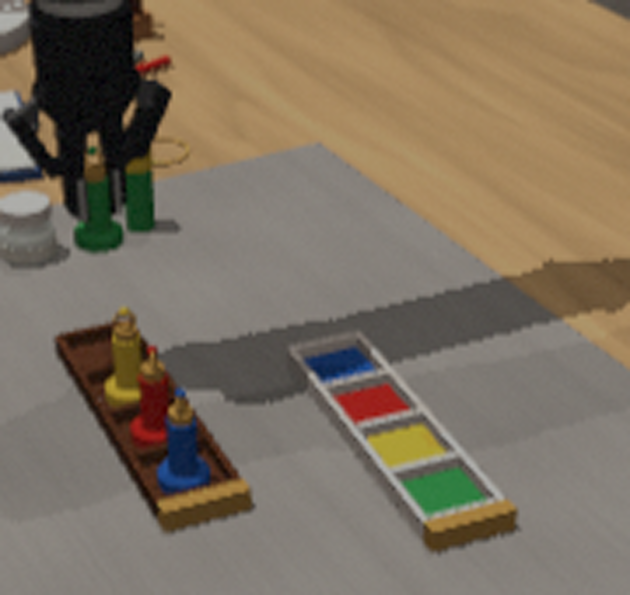

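The pads confirm the starting order. Yellow, red and blue stand upright in the wooden rack, and green is held above the last compartment (93,340).

play_rows --commands '[[[1,0,0,0.06,0],[1,0,0,0.16,0],[1,0,0,0.28,0],[1,0,0,0.38,0],[1,0,0,0.46,0],[1,0,0,0.51,0],[1,0,0,0.535,0],[1,0,0,0.545,0],[1,0,0,0.545,0],[1,0,0,0.545,0],[1,0,0,0.545,0]]]'

```text
clock: 28.58
tcp_pos: [0.6375, -0.2041, 0.0325]
orientation: [2.217, 2.223, 0.002]
contact_force: [-0.4, 0.9, -1.6]
grip_width: 0.0209
gripper_force: 39.3
```

play_rows --commands '[[[1,0,0,0.008,0],[1,0,0,0.016,0],[1,0,0,0.018,0],[1,0,0,0.018,0],[0.5,0,0,0.018,0],[0.2,0,0,0.018,0],[-0.3,0,0,0.018,0],[-1,0,0,0.018,0],[-1,0,0,0.018,0],[-1,0,0,0.018,0],[-1,0,0,0.018,0],[-1,0,0,0.018,0]]]'

```text
clock: 29.58
tcp_pos: [0.6367, -0.2039, 0.0276]
orientation: [-2.218, -2.225, 0.0]
contact_force: [0.1, -0.7, 0.4]
grip_width: 0.0856
gripper_force: 0.0
```

play_rows --commands '[[[-1,0,0,-0.1,0],[-1,0,0,-0.2,0],[-1,0,0,-0.35,0],[-1,0,0,-0.5,0],[-1,0,0,-0.7,0],[-1,0,0,-0.8,0],[-1,0,0,-0.8,0],[-1,0,0,-0.8,0]]]'

```text
clock: 30.25
tcp_pos: [0.6375, -0.2041, 0.1893]
orientation: [2.216, 2.223, 0.002]
contact_force: [-0.3, 0.0, -0.2]
grip_width: 0.0851
gripper_force: 0.0
```

play_rows --commands '[[[-1,0,-0.2,0,0],[-1,0,-0.4,0,0],[-1,0,-0.6,0,0],[-1,0,-0.8,0,0],[-1,0,-0.9,0,0],[-1,0,-0.9,0,0],[-1,0,-0.9,0,0]]]'

```text
clock: 30.83
tcp_pos: [0.4551, -0.2048, 0.1867]
orientation: [-2.219, -2.222, 0.002]
contact_force: [-0.1, 0.3, 0.5]
grip_width: 0.0855
gripper_force: 0.0
```

Run:
```python
from h import *
s=viewer.grab_frame("scene");t=viewer.grab_frame("top")
p=(.6455,-.1115,np.radians(-5.2));out=[]
for f,(a,b,c,d),k in((s,(150,260,180,290),5),(t,(160,225,270,400),5)):
    im=cv2.resize(f["pixels"][a:b,c:d,::-1],None,fx=k,fy=k,interpolation=cv2.INTER_CUBIC)
    for y in(-.093,-.031,.031,.093):
        cc=local(p,(0,y,.018))[0];th=np.linspace(0,6.3,40)
        q=proj(f,np.c_[cc[0]+.02*np.cos(th),cc[1]+.02*np.sin(th),th*0+.018])
        cv2.polylines(im,[((q-[c,a]+.5)*k).astype(int)],True,(255,0,255),1)
    out.append(im)
cv2.imwrite("pics/end_s.png",out[0]);cv2.imwrite("pics/end_t.png",out[1])
```

```text
(no output)
```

View pics/end_s.png

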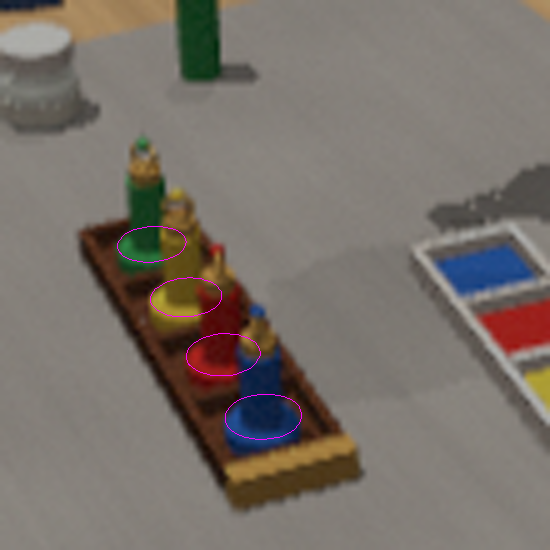

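View pics/end_t.png

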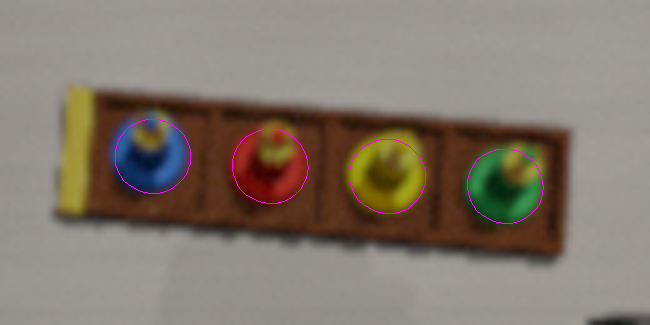

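All four posts stand upright and centred: in the top view their feet lie on the circles I drew for the compartment centres, from blue (150,155) to green (505,185).

```bash
python3 -c "
from bench import r
print(r.hand_in())"
```

```text
the job is handed in; nothing more can be done
None
```

I moved all four posts into the wooden rack in reverse order (blue, red, yellow, green from its brass end), all upright and released, and handed the job in at about 31 s; it returned no verdict.

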